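# Tip the boiled sweets from the corner-spout tray into the wooden box

### The arm

A 7-joint arm with a two-finger parallel gripper is mounted at the origin on the work surface. World frame = base frame: x ahead of the robot, y to its left, z up, the work surface at z = 0. Lengths are in m, angles in rad, forces in N, time in s.
With the tool pointing down it reaches from about 0.4 to 0.85 m from the base axis. Payload 10.4 kg.
Tool frame: the origin (TCP) lies between the finger pads; the fingertips stand 14 mm ahead of it and the grasp point (between the pads) lies 5 mm behind it; z points along the fingers, y is the direction in which the jaws open and shut (so a half turn about z gives the same grasp; the last joint's range is limited). The gripper opens to 87 mm and grips with 3 to 60 N. Pads are 19 mm wide; open, the fingers measure 117 mm over their backs; the gripper's body (75 mm by 190 mm) begins 51 mm behind the grasp point.
Start: joints at [-1.294, 0.332, -0.065, 1.46, 0.022, 1.35, -0.088], TCP at [0.185, 0.597, 0.237] pointing down, gripper open.
Joint ranges: [-2.6, 2.6], [-0.5, 2.12], [-1.47, 1.34], [0.16, 2.42], [-1.27, 4.41], [0.06, 2.06], [-2.6, 2.6]. Speed limits (rad/s): [2.22, 2.22, 2.79, 2.79, 3.14, 3.14, 3.14].

### API

Orientations are given as a unit quaternion [x, y, z, w].
In Python, from bench import readout, camera, calibration, order gives the robot as it stands.
- The arm moves only by the tool apply_moves, never from a script. Its argument "deltas" is a list of rows, each an object with "translation": the shift along the world's x, y, z in m, a list of three; "turn": the turn, a rotation vector about the world's x, y, z in rad, a list of three; "hand": the finger opening in m, from 0 to 0.087. A call has 1 to 5 rows; each row shifts and turns the pose as measured when the row begins; what a row does not reach is not made up. A row lasts 1/10 s, in which the tool goes at most 50 mm and 8.59 degrees, less where a joint would pass 70% of its speed; a pose out of reach is approached as far as the arm can. A call with a gripper value outside its range is refused whole. The fingers move at their own pace and stop on an object; "newtons" is the grip in N (left out, the last holds). Time passes only in rows, so rows that do not move let the fingers close. It gives the time, the measured TCP pose, the force and the opening at its end, in the units of the state.
- readout.read_state(): the state, without advancing time (a new reading comes with each control period).
- camera(name): name is "side" or "top" or "wrist"; returns the picture (480x640x3 uint8, red, green, blue); there is no depth.
- calibration(name): a dict with "fx", "fy", "cx", "cy" (pixels), "extrinsics" (4x4, takes a point from world to camera coordinates). Camera axes: x right, y down, z forward; pixel columns grow to the right and rows downward; lengths in m; the calibration is good to about 2 mm. A picture is of the moment at which its call begins: read the wrist's pose just before it. calibration takes no time and is no camera call; for the wrist camera it gives the pose at the moment of the call.
- order.close_job(): hands the job in, once; it reports no verdict.
The state is a dict: "time": time; "joint_positions": joint angles; "joint_vel": joint speeds; "joint_torque": joint torques, N m; "ee_pos": TCP position; "eef_rot": TCP orientation; "ft_force": force on the tool from outside, world axes, zero at the start; "torque": the same for the moment, N m; "width": finger opening in m.
Only numpy, scipy, OpenCV 4.12 (cv2) and the standard library are available. Lean on these libraries where they do the work, as an engineer would, in place of code of your own. Each camera call takes 0.05 s, during which the arm holds its last target. There are 200 camera calls.

### The job

Set the square wooden box on the table under the open corner of the tipping tray. Then lift the tray by its bar handle so that the three sugar balls run out through that corner into the box, and lower the tray gently until it is level again; don't let it drop.

Things in the scene. Friction and masses are not known exactly. Their poses are not given: they have to be found in the camera images.
- box_mid (a point): Centre, half-way up, of the loose, open, empty square box of pale wood: 140 x 140 mm outside, 60 mm high, walls 8 mm thick, floor at most 8 mm, about 0.25 kg. It is the only square wooden box; pick it up by one wall. x and y are square to its walls, z up. It starts to the robot's left (+y) of the tipping tray.
- tray (a joint): Tilt of the tipping tray in rad: 0 level, as it rests, growing as the handle rises; stop at 0.9. A square aluminium plate 150 x 150 mm, rims 20 mm high, on a dark steel stand fixed to the table, set like a diamond: one corner has no rim (the spout), a bar handle is at the opposite one. It falls back when let go; 3 N at the handle lift it. Balls roll from 7 to 10 degrees; 35 empty it.
- handle (a point): Middle of the tray's bar handle: a level round steel bar 10 mm thick, 80 mm long, 154 mm above the table, held by rods at its ends, 40 mm clear of the tray's corner, free on its other side and below. It can turn between the fingers. Axes with the tray level: x along the bar, y level towards the spout, z up. The hinge line is parallel to the bar, 190 mm from it along y and 39 mm lower.
- spout (a point): Tip of the tray's open corner, on its floor, 124 mm above the table when level, 266 mm from the handle along the handle's y; same axes. The tray's underside is at 120 mm; tipped 35 degrees the tip is still 70 mm up. The stand stays 65 mm back from it, so the box fits below, brought in level from beyond. Balls land 0 to 70 mm beyond the tip: centre the box about 35 mm beyond it.
- sweet0_center (a point): Centre of sugar ball 1 of 3, a hard amber boiled sweet, 26 mm across, 14 g, lying loose in the tray at the start.
- sweet1_center (a point): Centre of sugar ball 2 of 3, a hard amber boiled sweet, 26 mm across, 14 g, lying loose in the tray at the start.
- sweet2_center (a point): Centre of sugar ball 3 of 3, a hard amber boiled sweet, 26 mm across, 14 g, lying loose in the tray at the start.
Not all that is in view belongs to the job. What is shaped like the part that bears sweet1_center but red or turquoise is not meant.

How it is judged:
On the way, in this order (a step that is already met when the one before it is completed fails the run):
1. the box stands on the table under the spout of the still level tray (height (world z) of box_mid below 0.036 m and angle between box_mid's own z axis and vertical below 0.12 rad and horizontal distance between box_mid and spout below 0.09 m and value of joint tray below 0.08 rad), for 0.2 s.
2. the tray is tipped by its handle (value of joint tray above 0.1 rad), for 0.1 s.
3. all three balls are in the box (x of sweet0_center in the frame of box_mid between -0.066 and 0.066 m and y of sweet0_center in the frame of box_mid between -0.066 and 0.066 m and z of sweet0_center in the frame of box_mid between -0.03 and 0.02 m and x of sweet1_center in the frame of box_mid between -0.066 and 0.066 m and y of sweet1_center in the frame of box_mid between -0.066 and 0.066 m and z of sweet1_center in the frame of box_mid between -0.03 and 0.02 m and x of sweet2_center in the frame of box_mid between -0.066 and 0.066 m and y of sweet2_center in the frame of box_mid between -0.066 and 0.066 m and z of sweet2_center in the frame of box_mid between -0.03 and 0.02 m), for 0.2 s.
At the end, for the whole second after the job is handed in: All three sugar balls lie in the wooden box (below its rim, within its walls); the box stands on the table, upright within 7 degrees; the tray is level again within 4.5 degrees (all of step 3 and height (world z) of box_mid below 0.036 m and angle between box_mid's own z axis and vertical below 0.12 rad and value of joint tray below 0.08 rad); the robot touches nothing.
It fails at once if the tray is dropped: it swings down faster than 3 rad/s (velocity of joint tray below -3 rad/s).
It also fails if it takes over 58 s, if anything falls off the work surface, if the arm or the gripper's body presses on something with over 40 N, if the wrist force passes 120 N, or if a joint passes its speed limit or range.

## Working session

There is one attempt and no reset: what is moved stays moved. The work goes in short steps, Python scripts to look and compute and a tool call to move; the robot and the scene stay as the last step left them, time stands still between calls to the robot, and variables do not carry over. Pictures are saved under pics/ and viewed, about 8 in all and at most 12, crops included, and the job is handed in when it is done.

Besides the shell and the picture viewer there is one more tool, called after ">>>" by a JSON object that holds its "api" and its "payload", one argument or row to a line. apply_moves: Moves the arm, as the interface text tells. Its arguments: {"type":"object","properties":{"deltas":{"type":"array","items":{"type":"object","properties":{"translation":{"type":"array","items":{"type":"number"}},"turn":{"type":"array","items":{"type":"number"}},"hand":{"type":"number"}}}},"newtons":{"type":"number"}},"required":["deltas"]}

```bash
mkdir -p pics; ls; python3 - <<'E'
from bench import readout, camera, calibration, order
import cv2, numpy as np, json
s=readout.read_state(); print({k:np.round(v,4).tolist() for k,v in s.items()})
np.set_printoptions(precision=4,suppress=True)
for n in ["side","top","wrist"]:
    c=calibration(n); print(n,c["fx"],c["fy"],c["cx"],c["cy"]); print(np.array(c["extrinsics"]))
    cv2.imwrite(f"pics/{n}0.png",camera(n)[:,:,::-1])
E
```

```text
pics
{'time': 0.0, 'joint_positions': [-1.2936, 0.3329, -0.0647, 1.4609, 0.0216, 1.3499, -0.0885], 'joint_vel': [0.0002, -0.0003, -0.0005, -0.0004, -0.0003, 0.0007, 0.0006], 'joint_torque': [-0.0001, -62.328, 0.0243, -38.9863, -0.0614, 0.0403, 0.0002], 'ee_pos': [0.1845, 0.5968, 0.2358], 'eef_rot': [0.1493, 0.9888, -0.0007, -0.0001], 'ft_force': [0.4167, -0.4619, 0.4164], 'torque': [-0.0001, -0.003, -0.0087], 'width': 0.087}
side 456.913282473759 456.913282473759 311.79285550932394 237.43307036102294
[[-0.9979 -0.0641  0.0104  0.5764]
 [-0.0541  0.7304 -0.6809  0.0656]
 [ 0.0361 -0.68   -0.7323  0.8998]
 [ 0.      0.      0.      1.    ]]
top 436.805370877264 436.805370877264 318.9745789204469 236.43322355922646
[[-0.0127 -0.9999 -0.006   0.0675]
 [-0.9882  0.0135 -0.1529  0.6014]
 [ 0.153   0.004  -0.9882  0.6683]
 [ 0.      0.      0.      1.    ]]
wrist 345.8939166998275 345.8939166998275 320.55400883231323 238.02887456813534
[[ 0.2954  0.9554 -0.0015 -0.6235]
 [ 0.9154 -0.2826  0.2867 -0.0351]
 [ 0.2734 -0.0861 -0.958   0.3912]
 [ 0.      0.      0.      1.    ]]
```

View pics/top0.png

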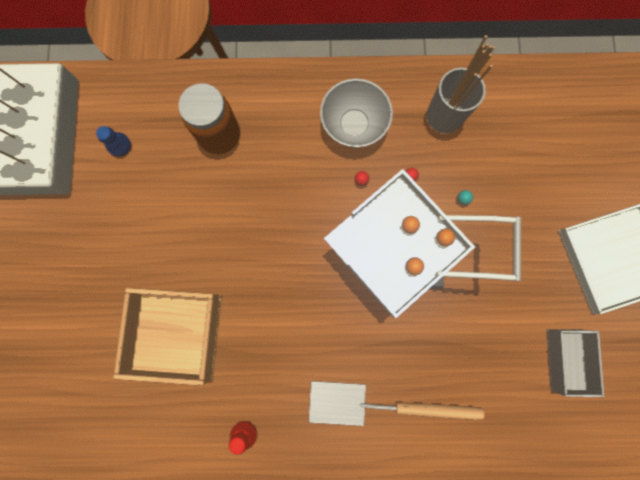

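View pics/side0.png

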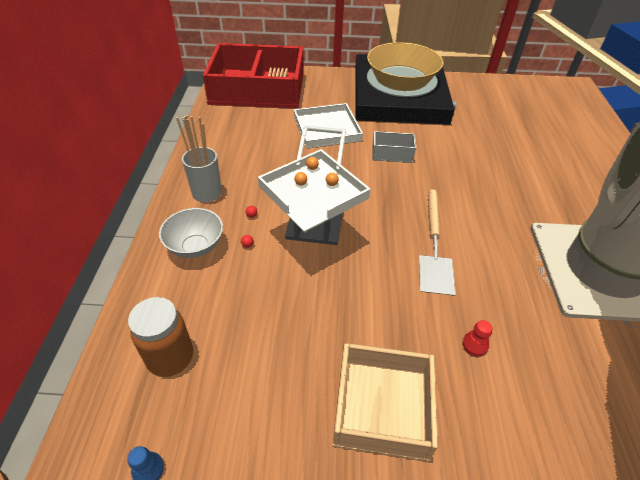

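The top view shows the box at about (163,337), the tray with its spout at (325,240), and the bar handle at (518,248). In the side view they are at (387,400), (307,227) and (326,130).

Things that could be confused:
- **Box:** the grey tin (581,363), the white dish (610,258), and in the side view the red box (255,75). The pale square wooden box is the only match.
- **Handle:** the spatula handle (440,411) is a different thing. The steel bar at (518,248) is the tray's.
- **Balls:** the amber ones at (411,225), (446,237) and (415,266) are in the tray. The red ones (362,179) and (412,174) and the turquoise one (465,198) lie on the table.

```bash
cat > h.py <<'E'
import numpy as np, cv2
from bench import calibration
np.set_printoptions(precision=4,suppress=True)
def PKE(n):
    c=calibration(n); K=np.array([[c["fx"],0,c["cx"]],[0,c["fy"],c["cy"]],[0,0,1]]); return K,np.array(c["extrinsics"])
def proj(n,p):
    K,E=PKE(n); q=K@(E[:3,:3]@np.array(p)+E[:3,3]); return q[:2]/q[2]
def tri(u,v,a="top",b="side"):
    Ks=[PKE(a),PKE(b)]
    X=cv2.triangulatePoints(Ks[0][0]@Ks[0][1][:3],Ks[1][0]@Ks[1][1][:3],np.array(u,float).reshape(2,1),np.array(v,float).reshape(2,1)).ravel()
    X=X[:3]/X[3]; return X, proj(a,X)-u, proj(b,X)-v
def onz(n,uv,z):
    K,E=PKE(n); d=E[:3,:3].T@np.linalg.solve(K,[*uv,1]); o=-E[:3,:3].T@E[:3,3]; return o+d*(z-o[2])/d[2]
E
python3 - <<'E'
from h import *
for n,u,v in [("boxUL",(126,290),(334,447)),("boxUR",(213,292),(343,346)),("boxLR",(204,383),(436,354)),("boxLL",(115,378),(434,456)),("h+x",(519,217),(307,128)),("h-x",(518,279),(345,132)),("spout",(325,240),(307,227))]:
    X,e,f=tri(u,v); print(n,X,e,f)
for n,uv,z in [("red1",(362,179),.013),("red2",(412,174),.013),("bowl",(355,150),0),("spat",(310,425),0),("jar bot",(217,150),0),("redpawn",(245,430),0)]: print(n,onz("top",uv,z))
t=cv2.imread("pics/top0.png"); s=cv2.imread("pics/side0.png")
c=lambda im,x,y,w,h:cv2.resize(im[y:y+h,x:x+w],(400,300),interpolation=cv2.INTER_CUBIC)
cv2.imwrite("pics/crop0.png",np.vstack([np.hstack([c(t,100,270,133,100+0),c(t,310,160,220,165)]),np.hstack([c(s,320,330,176,132),c(s,240,110,160,120)])]))
E
```

```text
boxUL [0.5212 0.3785 0.0303] [ 0.0688 -0.8452] [0.912  0.1101]
boxUR [0.5139 0.2303 0.0494] [-0.013   0.1508] [-0.139  -0.0182]
boxLR [0.3727 0.239  0.0576] [-0.2415  1.942 ] [-1.8172 -0.0196]
boxLL [0.384  0.384  0.0398] [ 0.1537 -1.5016] [ 1.6429 -0.0092]
h+x [ 0.6064 -0.2209  0.1506] [-0.1658  2.3882] [-1.4058 -0.3919]
h-x [ 0.5234 -0.2135  0.1492] [-0.0024  0.032 ] [-0.019  -0.0035]
spout [0.584  0.0506 0.1307] [ 0.0033 -0.0489] [0.0364 0.0079]
red1 [ 0.708  -0.0168  0.013 ]
red2 [ 0.7158 -0.1045  0.013 ]
bowl [ 0.7658 -0.007   0.    ]
spat [0.2977 0.0784 0.    ]
jar bot [ 0.7695  0.2415 -0.    ]
redpawn [0.2911 0.1846 0.    ]
```

View pics/crop0.png

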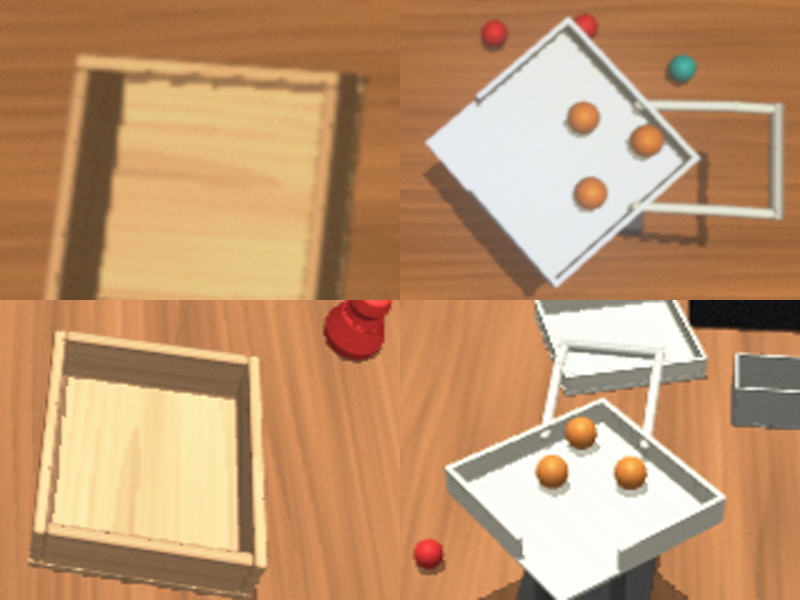

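The crop confirms the choices: a pale square box, a rimless corner pointing to +y, and the bar on two rods on the −y side. The triangulated bar is 83 mm long at z≈0.150, and spout to handle is 268 mm in y, against 266 mm in the text. Next I'll fit the box and work out the goals.

```bash
python3 - <<'E'
from h import *
from scipy.spatial.transform import Rotation as R
P=np.array([onz("top",uv,.06) for uv in [(126,289),(212.7,293.5),(204,384),(115,378)]])
print(P[:,:2],[np.linalg.norm(P[i]-P[(i+1)%4]) for i in range(4)])
c=P.mean(0); d=(P[1]-P[0])+(P[2]-P[3]); yaw=np.arctan2(d[0],-d[1]); print("c",c,"yaw of -y dir deg (rot about z)",np.degrees(np.arctan2(-d[0]*-1,-d[1])))
for p in P: print(proj("side",p))
a=tri((519,217.8),(304.8,128.4))[0]; b=tri((518.5,278.8),(345.2,130.4))[0]; print("handle",a,b,(a+b)/2,np.linalg.norm(a-b))
a=onz("top",(519,217.8),.154);b=onz("top",(518.5,278.8),.154); print("bar@.154",a,b,(a+b)/2,np.linalg.norm(a-b))
print("spout",onz("top",(325,239.5),.124))
E
```

```text
[[0.5203 0.3654]
 [0.5115 0.2281]
 [0.3745 0.238 ]
 [0.3849 0.3749]] [np.float64(0.1376180787745548), np.float64(0.13736620521158874), np.float64(0.13723700992779853), np.float64(0.13571292121502282)]
c [0.4478 0.3016 0.06  ] yaw of -y dir deg (rot about z) -4.015858555861526
[336.8968 429.6945]
[344.8322 341.39  ]
[433.2619 352.5807]
[437.3104 443.7949]
handle [ 0.6087 -0.2226  0.1476] [ 0.5233 -0.212   0.1542] [ 0.566  -0.2173  0.1509] 0.08631648983553755
bar@.154 [ 0.6081 -0.2197  0.154 ] [ 0.5235 -0.2121  0.154 ] [ 0.5658 -0.2159  0.154 ] 0.08494007060193422
spout [0.5856 0.0505 0.124 ]
```

The box fit gives centre (0.448, 0.302), yaw −4°. The bar has yaw −5° and midpoint (0.566, −0.217, 0.152), and the spout is at (0.5856, 0.0505), so the box needs no turning. I'll grasp its −x wall, off centre toward +y, to keep the gripper body clear of the tray.

>>> {"api": "apply_moves", "payload": {
  "deltas": [
    {"translation": [0.02,-0.025,-0.006],"turn": [0,0,-0.134],"hand": 0.06},
    {"translation": [0.02,-0.025,-0.006],"turn": [0,0,-0.134],"hand": 0.06},
    {"translation": [0.02,-0.025,-0.006],"turn": [0,0,-0.134],"hand": 0.06},
    {"translation": [0.02,-0.025,-0.006],"turn": [0,0,-0.134],"hand": 0.06},
    {"translation": [0.02,-0.025,-0.006],"turn": [0,0,-0.134],"hand": 0.06}
  ]
}}

```text
time: 0.65
ee_pos: [0.2822, 0.4703, 0.2035]
eef_rot: [0.472, 0.881, -0.001, -0.002]
ft_force: [0.5, -0.4, 0.4]
width: 0.0614
```

>>> {"api": "apply_moves", "payload": {
  "deltas": [
    {"translation": [0.02,-0.025,-0.006],"turn": [0,0,-0.134],"hand": 0.06},
    {"translation": [0.02,-0.025,-0.006],"turn": [0,0,-0.134],"hand": 0.06},
    {"translation": [0.02,-0.025,-0.006],"turn": [0,0,-0.134],"hand": 0.06},
    {"translation": [0.02,-0.025,-0.006],"turn": [0,0,-0.134],"hand": 0.06},
    {"translation": [0.02,-0.025,-0.006],"turn": [0,0,-0.134],"hand": 0.06}
  ]
}}

```text
time: 1.15
ee_pos: [0.3852, 0.3389, 0.1716]
eef_rot: [0.745, 0.667, -0.001, -0.002]
ft_force: [0.4, 0.1, 1.1]
width: 0.0597
```

```bash
cat > st.py <<'E'
from h import *
from bench import readout
from scipy.spatial.transform import Rotation as R
s=readout.read_state(); M=R.from_quat(s["eef_rot"]).as_matrix()
print(round(s["time"],2),"p",s["ee_pos"],"jaw az",np.degrees(np.arctan2(M[1,1],M[0,1])),"z",M[:,2],"F",s["ft_force"],"w",round(s["width"],4),"q7",s["joint_positions"][6])
E
python3 - <<'E'
import st; from h import *; from bench import camera
print(PKE("wrist")[1])
im=camera("wrist")[:,:,::-1]; cv2.imwrite("pics/w1.png",im)
P=[proj("wrist",p) for p in [(.5203,.3654,.06),(.5115,.2281,.06),(.3745,.238,.06),(.3849,.3749,.06)]]; print(np.array(P))
E
```

```text
1.15 p [0.3852 0.3389 0.1716] jaw az -6.403629033213519 z [-0.0034  0.0022 -1.    ] F [0.3934 0.0636 1.1246] w 0.0597 q7 -0.886644996063479
[[ 0.9937 -0.1116 -0.0038 -0.3445]
 [-0.1059 -0.9526  0.2854  0.3469]
 [-0.0355 -0.2832 -0.9584  0.4383]
 [ 0.      0.      0.      1.    ]]
[[491.5481 176.075 ]
 [478.8343 338.3383]
 [318.2612 345.7447]
 [308.4865 186.4751]]
```

View pics/w1.png

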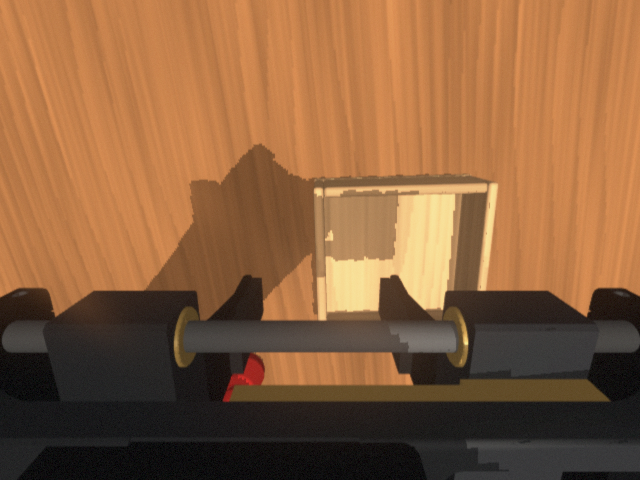

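The wrist view shows the −x wall's rim from (314,188) to about (318,320), between the fingers, and the +y rim from (314,188) to (497,183). Both sit about 5 px off the prediction, so I'll locate the rim here.

```bash
python3 - <<'E'
import st; from h import *
for n,uv in [("LL out",(314,188)),("UL out",(497,183)),("wallmid row240",(320.5,240)),("wallmid row300",(322,300))]: print(n,onz("wrist",uv,.06))
# height of the rim corner from top + wrist
print(tri((115,378),(314,188),"top","wrist")); print(tri((126,289),(497,183),"top","wrist"))
E
```

```text
1.2 p [0.3888 0.3335 0.1707] jaw az -7.2786269206258964 z [-0.0027 -0.0007 -1.    ] F [ 3.672  -5.3769 -0.7834] w 0.0597 q7 -0.8911578972615627
LL out [0.3888 0.3732 0.06  ]
UL out [0.5244 0.3597 0.06  ]
wallmid row240 [0.3885 0.3323 0.06  ]
wallmid row300 [0.3832 0.2807 0.06  ]
(array([0.3868, 0.3734, 0.064 ]), array([-0.1837, -0.8802]), array([-2.877 ,  0.9547]))
(array([0.52  , 0.3615, 0.069 ]), array([-0.0253, -0.0371]), array([-0.1125,  0.0842]))
```

>>> {"api": "apply_moves", "payload": {
  "deltas": [
    {"translation": [-0.002,0.003,-0.034],"turn": [0,0,0.026],"hand": 0.05},
    {"translation": [-0.001,0.001,-0.034],"turn": [0,0,0.026],"hand": 0.05},
    {"translation": [0,0,-0.034],"turn": [0,0,0],"hand": 0.05},
    {"translation": [0,0,-0.02],"turn": [0,0,0],"hand": 0.05},
    {"translation": [0,0,-0.005],"turn": [0,0,0],"hand": 0.05}
  ]
}}

```text
time: 1.7
ee_pos: [0.3875, 0.3354, 0.0406]
eef_rot: [0.734, 0.679, 0.0, -0.001]
ft_force: [-0.2, -0.0, 0.1]
width: 0.0503
```

```bash
python3 st.py
```

```text
1.7 p [0.3875 0.3354 0.0406] jaw az -4.446620429318309 z [-0.0005  0.0015 -1.    ] F [-0.1612 -0.0122  0.1044] w 0.0503 q7 -0.8037250490505837
```

Nothing touched. Now I'll go down 4 mm more and close.

>>> {"api": "apply_moves", "payload": {
  "deltas": [
    {"translation": [-0.002,0,-0.004],"turn": [0,0,0],"hand": 0.05},
    {"translation": [0,0,0],"turn": [0,0,0],"hand": 0.0},
    {"translation": [0,0,0],"turn": [0,0,0],"hand": 0.0},
    {"translation": [0,0,0],"turn": [0,0,0],"hand": 0.0},
    {"translation": [0,0,0],"turn": [0,0,0],"hand": 0.0}
  ],
  "newtons": 35
}}

```text
time: 2.2
ee_pos: [0.3863, 0.337, 0.0393]
eef_rot: [0.734, 0.68, 0.002, -0.001]
ft_force: [0.2, 0.2, -1.2]
width: 0.0258
```

>>> {"api": "apply_moves", "payload": {
  "deltas": [
    {"translation": [0,0,0],"turn": [0,0,0],"hand": 0.0},
    {"translation": [0,0,0],"turn": [0,0,0],"hand": 0.0},
    {"translation": [0,0,0],"turn": [0,0,0],"hand": 0.0}
  ]
}}

```text
time: 2.5
ee_pos: [0.3866, 0.3375, 0.0402]
eef_rot: [0.734, 0.68, 0.003, -0.001]
ft_force: [0.6, 0.7, -1.1]
width: 0.0078
```

```bash
python3 st.py
```

```text
2.5 p [0.3866 0.3375 0.0402] jaw az -4.378996111199041 z [ 0.0023  0.0055 -1.    ] F [ 0.5576  0.6718 -1.0687] w 0.0078 q7 -0.8060185262909544
```

The width is 7.8 mm, so the 8 mm wall is held. I'll lift and carry, then check.

>>> {"api": "apply_moves", "payload": {
  "deltas": [
    {"translation": [0,0,0.01],"turn": [0,0,0],"hand": 0.0},
    {"translation": [0,0,0.01],"turn": [0,0,0],"hand": 0.0},
    {"translation": [0.01,-0.015,0],"turn": [0,0,0],"hand": 0.0},
    {"translation": [0.015,-0.022,0],"turn": [0,0,0],"hand": 0.0},
    {"translation": [0.015,-0.022,0],"turn": [0,0,0],"hand": 0.0}
  ]
}}

```text
time: 3.0
ee_pos: [0.4252, 0.2806, 0.0638]
eef_rot: [0.731, 0.682, 0.003, -0.002]
ft_force: [0.7, -0.2, -2.4]
width: 0.0076
```

>>> {"api": "apply_moves", "payload": {
  "deltas": [
    {"translation": [0.015,-0.022,0],"turn": [0,0,0],"hand": 0.0},
    {"translation": [0.015,-0.022,0],"turn": [0,0,0],"hand": 0.0},
    {"translation": [0.015,-0.022,0],"turn": [0,0,0],"hand": 0.0},
    {"translation": [0.012,-0.018,0],"turn": [0,0,0],"hand": 0.0},
    {"translation": [0.005,-0.008,0],"turn": [0,0,0],"hand": 0.0}
  ]
}}

```text
time: 3.5
ee_pos: [0.4911, 0.1831, 0.0684]
eef_rot: [0.732, 0.681, 0.005, -0.002]
ft_force: [1.0, 0.8, -2.5]
width: 0.0077
```

```bash
python3 st.py; python3 - <<'E'
from h import *; from bench import camera
a=camera("top")[:,:,::-1]; b=camera("side")[:,:,::-1]
cv2.imwrite("pics/c2.png",np.vstack([cv2.resize(a[130:380,120:540],(800,476)[0:2]),]))
cv2.imwrite("pics/s2.png",b)
E
```

```text
3.5 p [0.4911 0.1831 0.0684] jaw az -4.115931855540485 z [ 0.0045  0.0092 -0.9999] F [ 0.9758  0.8347 -2.5197] w 0.0077 q7 -0.40853136594300576
```

View pics/s2.png

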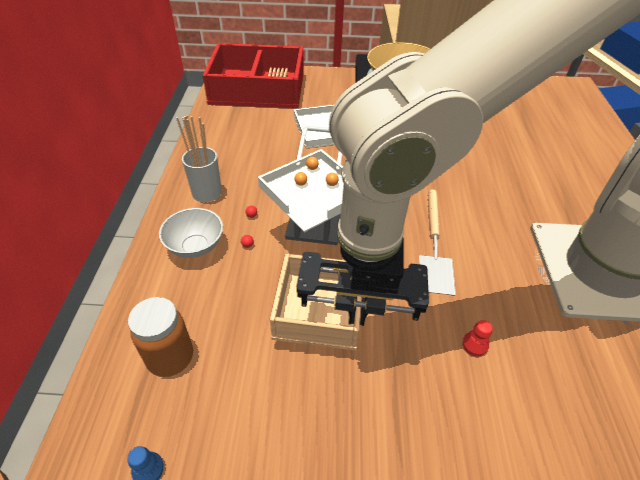

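The box hangs level from its −x wall, with its near rim at about (278,325) to (358,340), and the amber balls are still in the tray. I'll lower it a little, finish the shift, and set it down.

>>> {"api": "apply_moves", "payload": {
  "deltas": [
    {"translation": [0.007,-0.013,-0.009],"turn": [0,0,0],"hand": 0.0},
    {"translation": [0.007,-0.013,-0.007],"turn": [0,0,0],"hand": 0.0},
    {"translation": [0.007,-0.013,0],"turn": [0,0,0],"hand": 0.0},
    {"translation": [0.007,-0.012,0],"turn": [0,0,0],"hand": 0.0},
    {"translation": [0.003,-0.005,0],"turn": [0,0,0],"hand": 0.0}
  ]
}}

```text
time: 4.1
ee_pos: [0.5191, 0.1348, 0.0524]
eef_rot: [0.728, 0.685, 0.005, -0.004]
ft_force: [0.5, -0.9, -2.0]
width: 0.0077
```

```bash
python3 st.py
```

```text
4.1 p [0.5191 0.1348 0.0524] jaw az -3.5235180101652586 z [ 0.0019  0.0133 -0.9999] F [ 0.495  -0.8785 -2.0263] w 0.0077 q7 -0.26216601992071537
```

>>> {"api": "apply_moves", "payload": {
  "deltas": [
    {"translation": [0.003,-0.008,0],"turn": [-0.007,0,0],"hand": 0.0},
    {"translation": [0.002,-0.005,-0.002],"turn": [-0.006,0,0],"hand": 0.0},
    {"translation": [0,-0.001,-0.004],"turn": [0,0,0],"hand": 0.0},
    {"translation": [0,0,-0.004],"turn": [0,0,0],"hand": 0.0},
    {"translation": [0,0,-0.002],"turn": [0,0,0],"hand": 0.0}
  ]
}}

```text
time: 4.6
ee_pos: [0.5241, 0.1218, 0.0401]
eef_rot: [0.728, 0.686, 0.001, 0.001]
ft_force: [-11.3, -5.8, 33.3]
width: 0.008
```

```bash
python3 st.py
```

```text
4.6 p [0.5241 0.1218 0.0401] jaw az -3.410542579748032 z [ 0.0021  0.0003 -1.    ] F [-11.3111  -5.7702  33.2985] w 0.008 q7 -0.23991187189689245
```

The box is on the table. I'll take off the pressure, open, and lift straight up.

>>> {"api": "apply_moves", "payload": {
  "deltas": [
    {"translation": [0,0,0.001],"turn": [0,0,0],"hand": 0.04},
    {"translation": [0,0,0],"turn": [0,0,0],"hand": 0.04},
    {"translation": [0,0,0],"turn": [0,0,0],"hand": 0.04},
    {"translation": [0,0,0],"turn": [0,0,0],"hand": 0.04},
    {"translation": [0,0,0],"turn": [0,0,0],"hand": 0.04}
  ]
}}

```text
time: 5.1
ee_pos: [0.5245, 0.1231, 0.0413]
eef_rot: [0.727, 0.686, 0.002, 0.001]
ft_force: [0.6, 0.3, -0.3]
width: 0.0366
```

>>> {"api": "apply_moves", "payload": {
  "deltas": [
    {"translation": [0,0,0.015],"turn": [0,0,0],"hand": 0.04},
    {"translation": [0,0,0.04],"turn": [0,0,0],"hand": 0.04},
    {"translation": [0,0,0.045],"turn": [0,0,0],"hand": 0.04},
    {"translation": [0,0,0.045],"turn": [0,0,0],"hand": 0.04},
    {"translation": [-0.03,0.02,0.045],"turn": [0,0,0],"hand": 0.04}
  ]
}}

```text
time: 5.6
ee_pos: [0.4968, 0.1356, 0.2289]
eef_rot: [0.729, 0.684, -0.003, 0.001]
ft_force: [0.3, 0.6, 0.6]
width: 0.0402
```

>>> {"api": "apply_moves", "payload": {
  "deltas": [
    {"translation": [-0.045,0,0.02],"turn": [0,0,-0.13],"hand": 0.04},
    {"translation": [-0.04,-0.02,0.0],"turn": [0,0,-0.13],"hand": 0.04},
    {"translation": [0,-0.045,0],"turn": [0,0,-0.13],"hand": 0.04},
    {"translation": [0,-0.045,0],"turn": [0,0,-0.13],"hand": 0.04},
    {"translation": [0,-0.045,0],"turn": [0,0,-0.13],"hand": 0.04}
  ]
}}

```text
time: 6.1
ee_pos: [0.4084, -0.0163, 0.2616]
eef_rot: [0.911, 0.411, 0.006, 0.002]
ft_force: [1.3, -0.5, -0.4]
width: 0.0401
```

```bash
python3 st.py; python3 - <<'E'
from h import *; from bench import camera
a=camera("top")[:,:,::-1]; cv2.imwrite("pics/t3.png",a)
b=camera("side")[:,:,::-1]; cv2.imwrite("pics/s3.png",b[80:400,150:550])
E
```

```text
6.1 p [ 0.4084 -0.0163  0.2616] jaw az -41.420180203517866 z [ 0.0127  0.0023 -0.9999] F [ 1.277  -0.5332 -0.4006] w 0.0401 q7 -0.9010693809847704
```

View pics/t3.png

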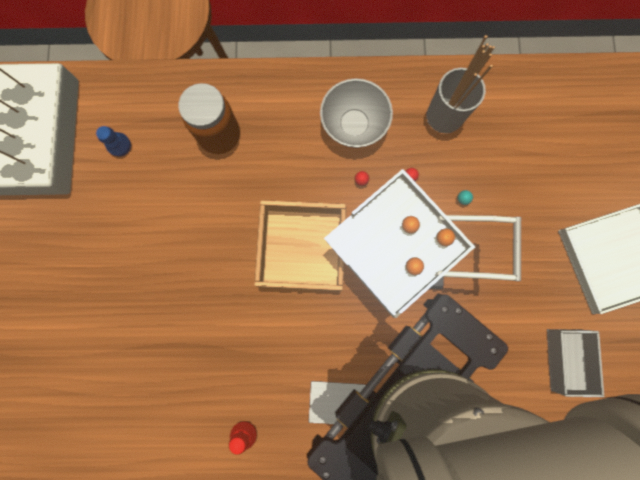

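The top view shows the box under the spout, with its rim from about (263,202) to (342,291) and centre near (302,246). The tray is untouched and all three balls are in it. I'll check the box centre and work out the goal over the bar.

```bash
python3 - <<'E'
import st; from h import *
P=np.array([onz("top",uv,.06) for uv in [(262,202),(345,205),(342,291),(257,286)]]); print(P[:,:2],P.mean(0))
E
```

```text
6.2 p [ 0.4087 -0.0206  0.2619] jaw az -41.90814877339596 z [ 0.0131  0.002  -0.9999] F [-0.3542  1.3673 -0.0889] w 0.0397 q7 -0.9004254431476775
[[0.6581 0.1514]
 [0.6512 0.0166]
 [0.5127 0.0244]
 [0.5223 0.1583]] [0.5861 0.0877 0.06  ]
```

The box centre is 37 mm beyond the spout, as planned. Now over to the bar handle, jaws across the bar.

>>> {"api": "apply_moves", "payload": {
  "deltas": [
    {"translation": [0.012,-0.024,0],"turn": [0,0,-0.13],"hand": 0.04},
    {"translation": [0.02,-0.024,0],"turn": [0,0,-0.13],"hand": 0.04},
    {"translation": [0.02,-0.024,0],"turn": [0,0,-0.13],"hand": 0.04},
    {"translation": [0.02,-0.024,0],"turn": [0,0,-0.13],"hand": 0.04},
    {"translation": [0.02,-0.024,0],"turn": [0,0,-0.13],"hand": 0.04}
  ]
}}

```text
time: 6.7
ee_pos: [0.5016, -0.1441, 0.2678]
eef_rot: [0.996, 0.085, 0.01, 0.003]
ft_force: [-0.1, 0.8, 0.2]
width: 0.0401
```

>>> {"api": "apply_moves", "payload": {
  "deltas": [
    {"translation": [0.02,-0.024,0],"turn": [0,0,-0.13],"hand": 0.04},
    {"translation": [0.02,-0.024,0],"turn": [0,0,-0.1],"hand": 0.04},
    {"translation": [0.015,-0.02,0],"turn": [0,0,0],"hand": 0.04},
    {"translation": [0.008,-0.008,0],"turn": [0,0,0],"hand": 0.04}
  ]
}}

```text
time: 7.1
ee_pos: [0.5676, -0.2246, 0.2716]
eef_rot: [0.999, -0.037, 0.011, 0.004]
ft_force: [-0.6, 0.9, 0.2]
width: 0.0399
```

```bash
python3 st.py
```

```text
7.1 p [ 0.5676 -0.2246  0.2716] jaw az -94.29087824609734 z [ 0.0224 -0.0097 -0.9997] F [-0.6357  0.8581  0.2008] w 0.0399 q7 -1.171905555622498
```

>>> {"api": "apply_moves", "payload": {
  "deltas": [
    {"translation": [-0.001,0.006,-0.03],"turn": [0.01,0.022,0],"hand": 0.04},
    {"translation": [0,0.001,-0.025],"turn": [0,0,0],"hand": 0.04},
    {"translation": [0,0,0],"turn": [0,0,0],"hand": 0.04}
  ]
}}

```text
time: 7.4
ee_pos: [0.5676, -0.2193, 0.2181]
eef_rot: [0.999, -0.038, 0.001, 0.0]
ft_force: [-0.9, 0.6, -0.1]
width: 0.0401
```

```bash
python3 - <<'E'
import st; from h import *; from bench import camera
K,E=PKE("wrist"); np.save("E4.npy",E)
for p in [(.6081,-.2197,.152),(.5235,-.2121,.152),(.566,-.2165,.152)]: print(proj("wrist",p))
cv2.imwrite("pics/w4.png",camera("wrist")[:,:,::-1])
E
```

```text
7.4 p [ 0.5676 -0.2193  0.2181] jaw az -94.38403853122499 z [ 0.0018 -0.0011 -1.    ] F [-0.9095  0.5655 -0.0628] w 0.0401 q7 -1.1589943805142355
[314.6599 199.1959]
[313.6707 320.1713]
[315.0201 262.5434]
```

View pics/w4.png

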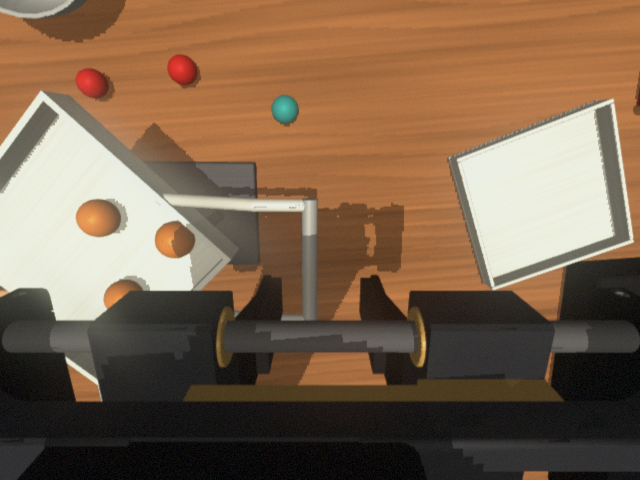

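The bar runs from (309.5,200) to (309.5,318), between the fingers and about 3 mm to +y of the estimate, so y≈−0.2135. Its length of 118 px matches z≈0.15. I'll go down with 30 mm opening and close.

>>> {"api": "apply_moves", "payload": {
  "deltas": [
    {"translation": [-0.001,0.004,-0.015],"turn": [0,0,-0.01],"hand": 0.03},
    {"translation": [0,0.001,-0.02],"turn": [0,0,0],"hand": 0.03},
    {"translation": [0,0,-0.018],"turn": [0,0,0],"hand": 0.03},
    {"translation": [0,0,-0.012],"turn": [0,0,0],"hand": 0.03},
    {"translation": [0,0,-0.004],"turn": [0,0,0],"hand": 0.03}
  ]
}}

```text
time: 7.95
ee_pos: [0.5696, -0.2131, 0.154]
eef_rot: [0.999, -0.043, 0.007, 0.0]
ft_force: [-0.4, -0.6, -0.0]
width: 0.0299
```

```bash
python3 st.py
```

```text
7.95 p [ 0.5696 -0.2131  0.154 ] jaw az -94.96150019289267 z [ 0.0133 -0.0013 -0.9999] F [-0.372  -0.5858 -0.0406] w 0.0299 q7 -1.1494427686993258
```

>>> {"api": "apply_moves", "payload": {
  "deltas": [
    {"translation": [-0.002,0,-0.006],"turn": [0,0.013,0],"hand": 0.03},
    {"translation": [0,0,-0.002],"turn": [0,0,0],"hand": 0.02},
    {"translation": [0,0,0],"turn": [0,0,0],"hand": 0.0},
    {"translation": [0,0,0],"turn": [0,0,0],"hand": 0.0},
    {"translation": [0,0,0],"turn": [0,0,0],"hand": 0.0}
  ],
  "newtons": 15
}}

```text
time: 8.45
ee_pos: [0.5684, -0.2121, 0.1471]
eef_rot: [0.999, -0.043, 0.001, 0.0]
ft_force: [-0.7, 4.7, -2.5]
width: 0.0091
```

>>> {"api": "apply_moves", "payload": {
  "deltas": [
    {"translation": [0,0,0],"turn": [0,0,0],"hand": 0.0},
    {"translation": [0,0,0],"turn": [0,0,0],"hand": 0.0}
  ]
}}

```text
time: 8.65
ee_pos: [0.5683, -0.212, 0.1473]
eef_rot: [0.999, -0.043, 0.001, 0.0]
ft_force: [-0.1, 1.0, -1.5]
width: 0.0091
```

```bash
python3 st.py
```

```text
8.65 p [ 0.5683 -0.212   0.1473] jaw az -94.90949419040334 z [ 0.0011 -0.0001 -1.    ] F [-0.1497  0.9856 -1.5319] w 0.0091 q7 -1.1476226379846546
```

The bar is held at 9 mm width. I'll raise it along the hinge arc at about 3° per row, checking on the way.

>>> {"api": "apply_moves", "payload": {
  "deltas": [
    {"translation": [0,0.0023,0.0099],"turn": [0,0,0],"hand": 0.0},
    {"translation": [0,0.0028,0.0098],"turn": [0,0,0],"hand": 0.0},
    {"translation": [0.0003,0.0033,0.0096],"turn": [0,0,0],"hand": 0.0},
    {"translation": [0.0003,0.0038,0.0094],"turn": [0,0,0],"hand": 0.0},
    {"translation": [0.0003,0.0043,0.0092],"turn": [0,0,0],"hand": 0.0}
  ]
}}

```text
time: 9.15
ee_pos: [0.5699, -0.1932, 0.1986]
eef_rot: [0.999, -0.043, 0.001, -0.001]
ft_force: [3.1, 4.0, -4.1]
width: 0.0093
```

```bash
cat > arc.py <<'E'
import st; from h import *
p=np.array(st.s["ee_pos"])-[.5683,-.212,.1473]; d=p[:2]@[.085,.996]
s,h=-.19+d,.039+p[2]; print("d,dz",d,p[2],"R",np.hypot(s,h),"tilt deg",np.degrees(np.arctan2(h,-s))-11.6)
E
python3 arc.py
```

```text
9.15 p [ 0.5699 -0.1932  0.1986] jaw az -94.8734508902968 z [ 0.0018  0.0011 -1.    ] F [ 3.1362  4.0118 -4.0819] w 0.0093 q7 -1.2076242318468131
d,dz 0.018896695520083745 0.05134543288208218 R 0.19349066656197592 tilt deg 16.23481021382033
```

Radius 193.5 mm and tilt 16°, following the arc. Continuing to about 37°.

>>> {"api": "apply_moves", "payload": {
  "deltas": [
    {"translation": [0.0004,0.0048,0.0089],"turn": [0,0,0],"hand": 0.0},
    {"translation": [0.0004,0.0053,0.0087],"turn": [0,0,0],"hand": 0.0},
    {"translation": [0.0005,0.0057,0.0084],"turn": [0,0,0],"hand": 0.0},
    {"translation": [0.0005,0.0061,0.0081],"turn": [0,0,0],"hand": 0.0},
    {"translation": [0.0005,0.0065,0.0078],"turn": [0,0,0],"hand": 0.0}
  ]
}}

```text
time: 9.65
ee_pos: [0.5727, -0.1589, 0.2434]
eef_rot: [0.999, -0.041, 0.001, -0.002]
ft_force: [4.1, 6.2, -8.4]
width: 0.0091
```

```bash
python3 arc.py
```

```text
9.65 p [ 0.5727 -0.1589  0.2434] jaw az -94.69236279449689 z [ 0.0014  0.0048 -1.    ] F [ 4.0533  6.1862 -8.4113] w 0.0091 q7 -1.2873853333291463
d,dz 0.05326949278698038 0.096117620715991 R 0.1922290379486929 tilt deg 33.06006569361465
```

>>> {"api": "apply_moves", "payload": {
  "deltas": [
    {"translation": [0.0005,0.005,0.007],"turn": [0,0,0],"hand": 0.0},
    {"translation": [0.0003,0.003,0.004],"turn": [0,0,0],"hand": 0.0},
    {"translation": [0,0,0],"turn": [0,0,0],"hand": 0.0},
    {"translation": [0,0,0],"turn": [0,0,0],"hand": 0.0}
  ]
}}

```text
time: 10.05
ee_pos: [0.5739, -0.1455, 0.255]
eef_rot: [0.999, -0.039, -0.0, -0.004]
ft_force: [2.1, 0.8, -5.5]
width: 0.0087
```

```bash
python3 - <<'E'
import arc; from h import *; from bench import camera
a=camera("top")[:,:,::-1]; b=camera("side")[:,:,::-1]
cv2.imwrite("pics/c5.png",np.hstack([cv2.resize(a[160:340,220:400],(400,400)),cv2.resize(b[140:320,230:410],(400,400))]))
E
```

```text
10.05 p [ 0.5739 -0.1455  0.255 ] jaw az -94.42268870066265 z [-0.0002  0.0076 -1.    ] F [ 2.1192  0.7653 -5.5379] w 0.0087 q7 -1.310834875740153
d,dz 0.06673865730950683 0.10766076630447602 R 0.19157958913955142 tilt deg 38.3545582819507
```

View pics/c5.png

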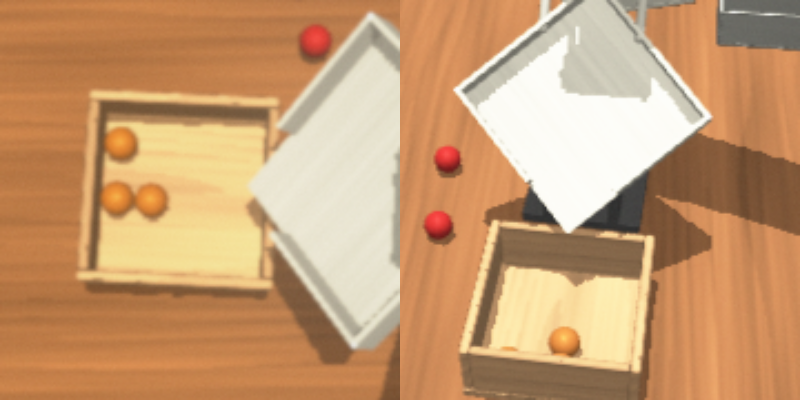

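The top crop (left) shows all three amber balls in the box at (120,143), (117,198) and (151,200). Both views show the tray empty. I'll lower the tray back along the arc, slowly.

>>> {"api": "apply_moves", "payload": {
  "deltas": [
    {"translation": [-0.0005,-0.0062,-0.0056],"turn": [0,0,0],"hand": 0.0},
    {"translation": [-0.0005,-0.0062,-0.006],"turn": [0,0,0],"hand": 0.0},
    {"translation": [-0.0005,-0.006,-0.0063],"turn": [0,0,0],"hand": 0.0},
    {"translation": [-0.0005,-0.0057,-0.0066],"turn": [0,0,0],"hand": 0.0},
    {"translation": [-0.0005,-0.0054,-0.0069],"turn": [0,0,0],"hand": 0.0}
  ]
}}

```text
time: 10.65
ee_pos: [0.5711, -0.1778, 0.2213]
eef_rot: [0.999, -0.039, 0.0, -0.004]
ft_force: [2.5, 3.6, -3.6]
width: 0.0091
```

```bash
python3 arc.py
```

```text
10.65 p [ 0.5711 -0.1778  0.2213] jaw az -94.492975139228 z [ 0.0005  0.0086 -1.    ] F [ 2.4832  3.6386 -3.6365] w 0.0091 q7 -1.2346681042117393
d,dz 0.034308462484319395 0.07403138002447529 R 0.1923952902859993 tilt deg 24.379486678935656
```

>>> {"api": "apply_moves", "payload": {
  "deltas": [
    {"translation": [-0.0004,-0.0053,-0.007],"turn": [0,0,0],"hand": 0.0},
    {"translation": [-0.0004,-0.0049,-0.0072],"turn": [0,0,0],"hand": 0.0},
    {"translation": [-0.0003,-0.0045,-0.0074],"turn": [0,0,0],"hand": 0.0},
    {"translation": [-0.0003,-0.0039,-0.0076],"turn": [0,0,0],"hand": 0.0},
    {"translation": [-0.0002,-0.0034,-0.0076],"turn": [0,0,0],"hand": 0.0}
  ]
}}

```text
time: 11.15
ee_pos: [0.5691, -0.2013, 0.1808]
eef_rot: [0.999, -0.039, -0.0, -0.005]
ft_force: [1.3, 4.5, -2.3]
width: 0.0092
```

```bash
python3 arc.py
```

```text
11.15 p [ 0.5691 -0.2013  0.1808] jaw az -94.48596260956597 z [-0.0005  0.0101 -0.9999] F [ 1.2986  4.5075 -2.2718] w 0.0092 q7 -1.1688046323902404
d,dz 0.010730444426235077 0.033505351569164205 R 0.19337683305345368 tilt deg 10.420809638596486
```

>>> {"api": "apply_moves", "payload": {
  "deltas": [
    {"translation": [-0.0002,-0.0033,-0.0072],"turn": [0,0,0],"hand": 0.0},
    {"translation": [-0.0002,-0.0029,-0.007],"turn": [0,0,0],"hand": 0.0},
    {"translation": [-0.0001,-0.0023,-0.006],"turn": [0,0,0],"hand": 0.0},
    {"translation": [0,-0.0012,-0.005],"turn": [0,0,0],"hand": 0.0},
    {"translation": [0,-0.0006,-0.003],"turn": [0,0,0],"hand": 0.0}
  ]
}}

```text
time: 11.65
ee_pos: [0.5682, -0.2114, 0.149]
eef_rot: [0.999, -0.039, -0.001, -0.006]
ft_force: [0.7, 5.3, -1.6]
width: 0.0087
```

```bash
python3 arc.py
```

```text
11.65 p [ 0.5682 -0.2114  0.149 ] jaw az -94.41747804147384 z [-0.0023  0.0122 -0.9999] F [ 0.6648  5.2735 -1.6024] w 0.0087 q7 -1.1303626328404028
d,dz 0.0006364491705875086 0.0016675114203502928 R 0.19368118356682926 tilt deg 0.5206768690423065
```

>>> {"api": "apply_moves", "payload": {
  "deltas": [
    {"translation": [0,-0.0006,-0.0018],"turn": [0,0,0],"hand": 0.0},
    {"translation": [0,0,-0.001],"turn": [0,0,0],"hand": 0.0},
    {"translation": [0,0,0],"turn": [0,0,0],"hand": 0.0}
  ]
}}

```text
time: 11.95
ee_pos: [0.5681, -0.212, 0.1461]
eef_rot: [0.999, -0.038, -0.002, -0.006]
ft_force: [-0.3, 5.5, -0.9]
width: 0.0087
```

```bash
python3 arc.py
```

```text
11.95 p [ 0.5681 -0.212   0.1461] jaw az -94.40523371541308 z [-0.0026  0.0127 -0.9999] F [-0.3437  5.4737 -0.9297] w 0.0087 q7 -1.1270337145341691
d,dz -8.809872950315657e-06 -0.0011729118200594635 R 0.19373754522422335 tilt deg -0.34072225328728756
```

The TCP is back at its grasp pose and the force along z is near zero. I'll open and retreat upward.

>>> {"api": "apply_moves", "payload": {
  "deltas": [
    {"translation": [0,0,0],"turn": [0,0,0],"hand": 0.032},
    {"translation": [0,0,0],"turn": [0,0,0],"hand": 0.032},
    {"translation": [0,0,0],"turn": [0,0,0],"hand": 0.032},
    {"translation": [0,0,0],"turn": [0,0,0],"hand": 0.032},
    {"translation": [0,0,0.006],"turn": [0,0,0],"hand": 0.032}
  ]
}}

```text
time: 12.45
ee_pos: [0.5672, -0.2162, 0.1531]
eef_rot: [0.999, -0.04, -0.001, -0.004]
ft_force: [-0.4, -0.3, 0.3]
width: 0.0312
```

```bash
python3 st.py
```

```text
12.45 p [ 0.5672 -0.2162  0.1531] jaw az -94.59064173923537 z [-0.0022  0.0076 -1.    ] F [-0.3823 -0.3039  0.2797] w 0.0312 q7 -1.1302690000104252
```

>>> {"api": "apply_moves", "payload": {
  "deltas": [
    {"translation": [0,0.002,0.01],"turn": [0,0,0],"hand": 0.032},
    {"translation": [0,0,0.03],"turn": [0,0,0],"hand": 0.032},
    {"translation": [0,0,0.04],"turn": [0,0,0],"hand": 0.032},
    {"translation": [0,0,0.04],"turn": [0,0,0],"hand": 0.032},
    {"translation": [-0.04,0,0],"turn": [0,0,0],"hand": 0.032}
  ]
}}

```text
time: 12.95
ee_pos: [0.5294, -0.2132, 0.2809]
eef_rot: [0.999, -0.039, -0.001, -0.002]
ft_force: [-1.0, 0.4, 1.2]
width: 0.0315
```

>>> {"api": "apply_moves", "payload": {
  "deltas": [
    {"translation": [-0.04,0,0],"turn": [0,0,0],"hand": 0.032},
    {"translation": [-0.03,0,0],"turn": [0,0,0],"hand": 0.032},
    {"translation": [0,0,0],"turn": [0,0,0],"hand": 0.032},
    {"translation": [0,0,0],"turn": [0,0,0],"hand": 0.032}
  ]
}}

```text
time: 13.35
ee_pos: [0.4549, -0.2156, 0.2859]
eef_rot: [0.999, -0.041, 0.003, -0.003]
ft_force: [0.0, -0.3, 0.5]
width: 0.0325
```

```bash
python3 - <<'E'
import st; from h import *; from bench import camera
a=camera("top")[:,:,::-1]; b=camera("side")[:,:,::-1]
cv2.imwrite("pics/c6.png",np.hstack([cv2.resize(a[130:360,230:536],(400,300)),cv2.resize(b[105:345,200:520],(400,300))]))
E
```

```text
13.35 p [ 0.4549 -0.2156  0.2859] jaw az -94.65131286105488 z [ 0.0069  0.005  -1.    ] F [ 0.0002 -0.273   0.4619] w 0.0325 q7 -1.2769036106112719
```

View pics/c6.png

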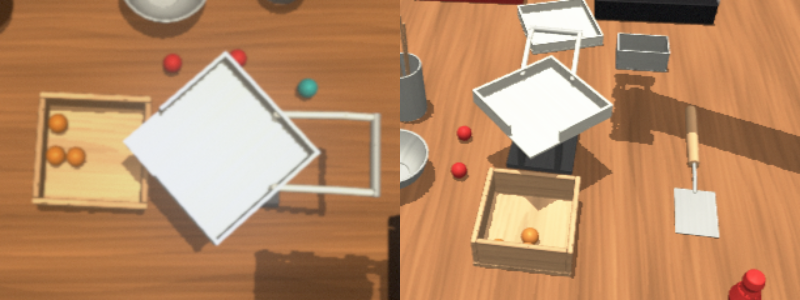

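The final views show three amber balls in the box at (58,123), (56,155) and (76,156) in the top crop. The tray is empty, with the handle end at about pixel (519,218), the same as at the start, so it is level. The arm is clear. Handing in.

```bash
python3 -c "
from bench import order; print(order.close_job())"
```

```text
the job is handed in; nothing more can be done
None
```

The job is done and handed in at about 13.5 s of the 58 s allowed; no verdict was given.

**What I did:** I picked the wooden box up by its −x wall and set it down with its centre 37 mm beyond the spout. I then gripped the bar handle, tipped the tray to about 38° along its hinge arc, and lowered it slowly, at roughly half a radian per second. I let go with the tray level and moved the arm away.

**Last checks:**
- **Balls:** the last pictures show all three amber balls in the box and the tray empty.
- **Tray:** the handle is at the same pixel as at the start, so the tray is level.
- **Box:** it stands flat on the table.
- **Arm:** it is clear of everything, with force readings near zero.

**Disagreements:** a few measurements differed by 3–5 mm between cameras, namely the box's y position, the bar's y position and rim heights of 64–69 mm against the stated 60 mm. They caused no trouble in the grasps. Setting the box down briefly read 33 N at the wrist, well under the 120 N limit.

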